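Lock a spring channel nut into a key bench fixture rail

ROBOT

A 7-joint arm with a two-finger parallel gripper is mounted at the origin on the work surface. World frame = base frame: x ahead of the robot, y to its left, z up, the work surface at z = 0. Lengths are in mm, angles in rad, forces in N, time in s.
With the tool pointing down it reaches from about 350 to 900 mm from the base axis. Payload 7.2 kg.
Tool frame: the origin (TCP) lies on the mounting face of the last link; the fingertips stand 173 mm ahead of it and the grasp point (between the pads) lies 155 mm ahead of it; z points along the fingers, y is the direction in which the jaws open and shut (so a half turn about z gives the same grasp; the last joint's range is limited). The gripper opens to 85 mm and grips with 20 to 120 N. Pads are 22 mm wide; open, the fingers measure 114 mm over their backs; the gripper's body (76 mm by 85 mm) begins 54 mm behind the grasp point. The pads swing forward as they close: fully open they stand 13 mm farther back than shut.
Start: joints at [1.209, 0.411, -0.013, 1.596, 0.006, 1.134, -0.082], TCP at [180.981, -598.221, 404.697] pointing down, gripper open.
Joint ranges: [-2.95, 2.95], [-0.29, 1.99], [-1.47, 1.44], [0.14, 2.54], [-1.03, 4.17], [0.13, 1.85], [-2.86, 2.86]. Speed limits (rad/s): [2.39, 2.39, 3.01, 3.01, 3.14, 3.14, 3.14].

INTERFACE

Orientations are given as a unit quaternion [w, x, y, z].
In Python, from bench import status, viewer, workorder gives the robot as it stands.
- The arm moves only by the tool arm_command, never from a script. Its argument "rows" is a list that holds one entry, the list of rows, each a list of 7 numbers: the shift along the tool's x, y, z in m, then the turn, a rotation vector about the tool's x, y, z in rad, then the closure, from 0 (fully open) to 1 (shut). A call has 1 to 12 rows; each row shifts and turns the commanded pose from where the row before left it, along the tool's axes as they then stand; what a row does not reach is not made up. A row lasts 1/8 s, in which the tool goes at most 62.5 mm and 10.7 degrees, less where a joint would pass 70% of its speed; a pose out of reach is approached as far as the arm can. A call is refused whole if a number of a shift passes 0.0625 or a number of a turn 0.188, either way. A call with a gripper value outside its range is refused whole. The fingers move at their own pace and stop on an object; "squeeze" is the grip in N (left out, the last holds). Time passes only in rows, so rows that do not move let the fingers close. It gives the time, the measured TCP pose, the force and the opening at its end, in the units of the state.
- status.observe(): the state, without advancing time (a new reading comes with each control period).
- viewer.read_camera(name): name is "scene" or "top"; returns (picture, depth): 384x512x3 uint8, red, green, blue; 384x512 float32, mm along the optical axis (not along the pixel's ray), 0 where there is no reading.
- viewer.camera_params(name): a dict with "fx", "fy", "cx", "cy" (pixels), "dist_coeffs" ([k1, k2, p1, p2, k3] as OpenCV has them; the pictures are not rectified), "rvec" (rotation vector, rad) and "tvec" (3), from world to camera coordinates, as OpenCV has them. Camera axes: x right, y down, z forward; pixel columns grow to the right and rows downward; lengths in mm; the calibration is good to about 2 mm. A picture is of the moment at which its call begins. camera_params takes no time and is no camera call.
- workorder.sign_off(): hands the job in, once; it reports no verdict.
The state is a dict: "time_s": time; "joints": joint angles; "qd": joint speeds; "joint_torque": joint torques, N m; "tcp_pos": TCP position; "ee_rot": TCP orientation; "force": force on the tool from outside, world axes, zero at the start; "moment": the same for the moment, N m; "gripper_width": finger opening in mm.
Only numpy, scipy, OpenCV 4.12 (cv2) and the standard library are available. Lean on these libraries where they do the work, as an engineer would, in place of code of your own. Each camera call takes 0.05 s, during which the arm holds its last target. There are 200 camera calls.

TASK

Take the red-knobbed spring channel nut out of its blue holder, lower it lengthwise through the slot of the zinc channel at the yellow mark, press it gently down against its spring, twist it a quarter turn and let it rise so that both its grooves catch the channel lips. Leave it standing there by itself with your gripper clear; never force it (the channel was bolted down off-centre, so feel for the slot), and leave the other things on the bench where they are.

Things in the scene. Friction and masses are not known exactly. Their poses are not given: they have to be found in the camera images.
- nut_grip (a point): Centre of the red bar knob of the loose spring channel nut (about 150 g): grip here. Knob 44 (x) x 20 (y) x 28 (z) mm, white stripe on top along x; pinch it across its 20 mm. Axes: x along the bar, y across it, z up. Below the knob a stem 12 mm in diameter, 26 mm long, then the plate. Half turns look the same; it may be twisted either way.
- nut: The same nut, origin at the centre of its plate's underside, 49 mm below nut_grip; same axes. Steel plate 39 (x) x 19 (y) x 9 mm. Two grooves along y in its top face, 8 mm wide, 3 mm deep, centred 12.5 mm either side of the stem. Under it a sprung round foot, 12 mm in diameter, 28 mm long: it yields 12 mm, then is solid; 2 N at first touch plus 0.7 N per mm, and damped.
- mark (a point): Yellow mark, level with the top of the channel lips (53 mm above the bench), above the BOARD's centreline. x along the channel (clamp towards -x), y across, z up. The slot's true centre is up to 12 mm to either side (y), differing each time: the channel is bolted off-centre. With the nut locked, nut_grip is 34 mm above this point. To turn, nut_grip must be under 31 mm; the foot is solid at 27 mm.
- slot_floor (a point): Point on the channel's inner floor, 38 mm below the mark (same axes, same off-centre error). The channel is 220 mm long (x), 55 wide, inside width 48, with a 22 mm wide slot along x in its top. The lips are turned down along both slot edges: 3 mm thick, 9 mm deep; the nut's plate turns under them and its grooves then rise onto them.
- fixture: The fixed fixture: plywood board 250 x 120 x 12 mm that carries the channel and, 123 mm from the mark towards -x, a small yellow-jawed clamp with a cracked grey fob shell (top 58 mm above the lips). Origin at the centre of the board's underside; axes as the mark's. The mark lies at x = 45 mm, y = 0, z = 53 mm.
- holder: Fixed blue plastic nut holder, 64 x 42 x 39 mm, origin at the centre of its underside. The nut's plate rests in its top pocket (5 mm deep, 1.5 mm play) on ledges 34 mm high; lift the nut 40 mm straight up to clear it. Its x is along the nut's bar.
- module: Loose bystander: beige programming module 90 x 140 x 34 mm, origin at the centre of its underside.
- key: Loose bystander: brass key 52 x 24 x 4 mm, origin under its middle.
- back_plate: Loose bystander: gunmetal fob back plate 36 x 60 x 5 mm, origin at the centre of its underside.
- jar: Loose bystander: glass jar of bolts, 74 mm in diameter, 70 mm tall, origin at the centre of its underside.
- driver: Loose bystander: screwdriver about 160 mm long lying down, its origin on the bench below its middle.
- new_fob: Loose bystander: new black fob 34 x 58 x 13 mm, origin at the centre of its underside.

How it is judged (in metres and radians):
On the way, in this order (a step that is already met when the one before it is completed fails the run):
1. the nut is lifted out of its holder (z of nut_grip in the frame of holder above 0.11 m), for 0.1 s.
2. the nut is through the slot lengthwise at the mark and pressed down far enough to turn (x of nut_grip in the frame of mark between -0.015 and 0.015 m and y of nut_grip in the frame of mark between -0.0165 and 0.0165 m and z of nut_grip in the frame of mark below 0.0315 m and angle between the x axis of nut_grip and the x axis of mark, either way round below 0.2 rad), for 0.05 s.
At the end, for the whole second after the job is handed in: The nut stands alone, at rest and released: within 15 mm of the mark along the channel and 16.5 mm across, bar square across the channel within 0.25 rad, upright within 0.12 rad, grooves up on the lips (knob centre 32.5 to 36.5 mm above the mark) (x of nut_grip in the frame of mark between -0.015 and 0.015 m and y of nut_grip in the frame of mark between -0.0165 and 0.0165 m and z of nut_grip in the frame of mark between 0.0325 and 0.0365 m and angle between the x axis of nut_grip and the y axis of mark, either way round below 0.25 rad and angle between nut_grip's own z axis and vertical below 0.12 rad and contact force between the fingers and nut below 0.1 N and linear speed of nut below 0.02 m/s); the robot touches nothing.
It fails at once if the nut is forced against the fixture with more than 30 N (contact force between nut and fixture above 30 N).
It fails at once if the robot pushes the fixture or its clamp with more than 5 N (contact force between any of the fingers, the arm and fixture above 5 N).
It fails at once if a bystander is moved by more than 15 mm (distance of any of module, key, back_plate, jar, driver, new_fob from where it was at the start of the episode above 0.015 m).
It also fails if it takes over 58 s, if anything falls off the work surface, if the arm or the gripper's body presses on something with over 40 N, if the wrist force passes 120 N, or if a joint passes its speed limit or range.

## Working session

There is one attempt and no reset: what is moved stays moved. The work goes in short steps, Python scripts to look and compute and a tool call to move; the robot and the scene stay as the last step left them, time stands still between calls to the robot, and variables do not carry over. Pictures are saved under pics/ and viewed, about 8 in all and at most 12, crops included, and the job is handed in when it is done.

Besides the shell and the picture viewer there is one more tool, called after "Request:" as name(argument=value, ...), one argument or row to a line, values as JSON. arm_command: Moves the arm, as the interface text tells. Its arguments: {"type":"object","properties":{"rows":{"type":"array"},"squeeze":{"type":"number"}},"required":["rows"]}

```bash
ls; mkdir -p pics; cat > h.py <<'E'
import numpy as np, cv2
from bench import status, viewer, workorder
def cam(n):
    p=viewer.camera_params(n);K=np.array([[p['fx'],0,p['cx']],[0,p['fy'],p['cy']],[0,0,1.]])
    return K,np.array(p['dist_coeffs'],float),cv2.Rodrigues(np.array(p['rvec'],float))[0],np.array(p['tvec'],float).ravel()
def cloud(n,dep):
    K,d,R,t=cam(n);v,u=np.mgrid[:dep.shape[0],:dep.shape[1]]
    q=cv2.undistortPoints(np.stack([u.ravel(),v.ravel()],1).astype(float)[:,None],K,d)[:,0]
    P=np.c_[q,np.ones(len(q))]*dep.reshape(-1,1)
    W=(P-t)@R; W[dep.ravel()==0]=np.nan
    return W.reshape(*dep.shape,3)
def proj(n,X):
    K,d,R,t=cam(n);return cv2.projectPoints(np.array(X,float).reshape(-1,3),R,t,K,d)[0][:,0]
def snap(n,tag):
    im,dep=viewer.read_camera(n);cv2.imwrite(f'pics/{tag}.png',im[:,:,::-1]);np.savez(f'pics/{tag}.npz',im=im,dep=dep,W=cloud(n,dep));return im,dep
E
python3 - <<'E'
from h import *
print(status.observe())
for n in('top','scene'):
    snap(n,n+'0'); K,d,R,t=cam(n); print(n,K[0,0],(-R.T@t).round(),R[2].round(2))
a=cv2.imread('pics/top0.png');b=cv2.imread('pics/scene0.png')
cv2.imwrite('pics/top0b.png',cv2.resize(a,(800,600)));cv2.imwrite('pics/scene0b.png',cv2.resize(b,(800,600)))
E
```

```text
pics
{'time_s': 0.0, 'joints': array([ 1.20879304,  0.41192926, -0.01273476,  1.59707012,  0.00557948,
        1.1342962 , -0.08220814]), 'qd': array([0.00100708, 0.00068376, 0.0004779 , 0.0003313 , 0.00095511,
       0.00154595, 0.0001529 ]), 'joint_torque': array([ 3.06161919e-04, -6.00604892e+01,  6.82200529e-01, -2.99410969e+01,
        1.36952204e-02,  1.04586288e-02, -8.01783727e-06]), 'tcp_pos': array([ 180.92534239, -598.00716626,  403.82374158]), 'ee_rot': array([-8.17005702e-04,  9.89226893e-01,  1.46388044e-01, -1.66814908e-04]), 'force': array([-0.71438052, -0.32546696, -0.3620356 ]), 'moment': array([ 0.03185511, -0.03646717,  0.01854174]), 'gripper_width': 85.05454547567467}
top 463.8631015792969 [ 473.  -27. 1135.] [ 0.1  -0.   -0.99]
scene 382.1478476070897 [1461.  137.  777.] [-0.76 -0.16 -0.63]
```

View pics/top0b.png

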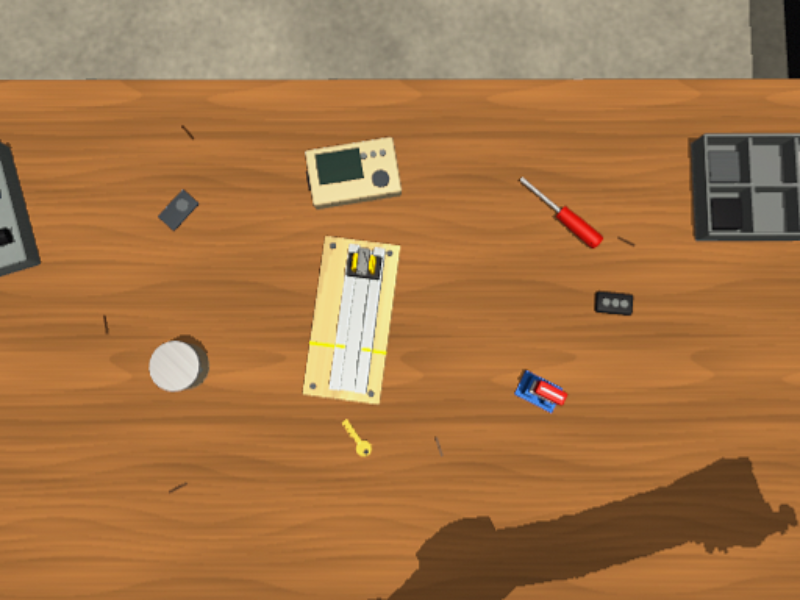

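View pics/scene0b.png

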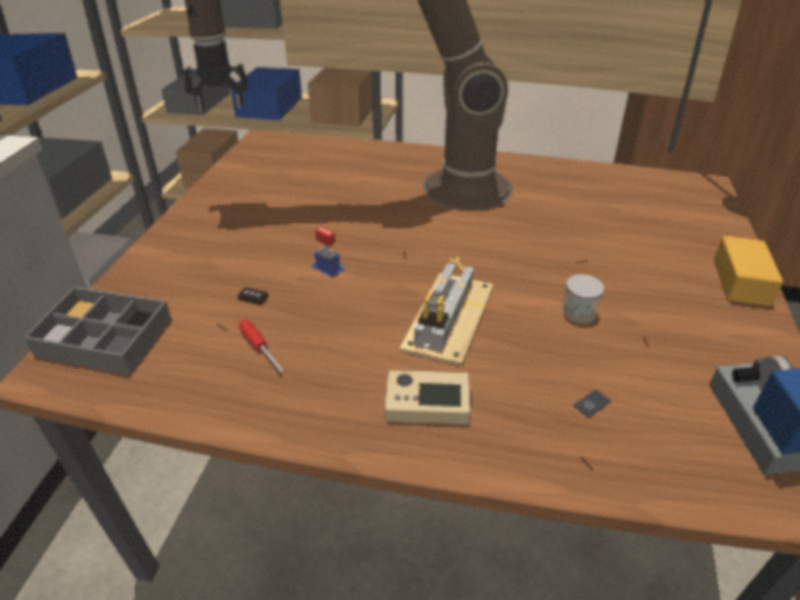

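The top view shows the board centred at about (352,320), with the yellow mark line from (310,343) to (385,352). The channel's clamp is at (365,262), and the holder with the red knob is at (545,390). The scene view agrees: knob at (325,237).

```bash
python3 - <<'E'
from h import *
D=np.load('pics/top0.npz');im,W=D['im'].astype(int),D['W'];r,g,b=im[...,0],im[...,1],im[...,2]
v,u=np.mgrid[:384,:512]
def box(x0,x1,y0,y1):return (u>x0*.64)&(u<x1*.64)&(v>y0*.64)&(v<y1*.64)
def rect(P):
    c,s,a=cv2.minAreaRect(P[:,:2].astype(np.float32));return np.round(c,1),np.round(s,1),round(a,1)
N=box(505,585,360,420)
k=N&(W[...,2]>85);P=W[k];print('knob',k.sum(),np.median(P,0).round(1),P[:,2].min().round(),P[:,2].max().round(),rect(P))
w=np.linalg.eigh(np.cov(P[:,:2].T))[1][:,1];print('bar ang',np.degrees(np.arctan2(w[1],w[0])),P[:,:2].mean(0))
k=N&(b>r+40)&(W[...,2]>10);P=W[k];print('blue',k.sum(),np.percentile(P[:,2],[5,50,95]).round(1),rect(P))
B=box(295,410,225,410);z=W[...,2]
k=B&(z>5)&(z<20);P=W[B&(z>6)];print('board',rect(P),np.percentile(W[k][:,2],[10,50,90]))
k=B&(z>45)&(z<60);P=W[k];print('chan',k.sum(),np.median(P[:,2]),rect(P))
k=B&(r>190)&(g>170)&(b<90);P=W[k&(z<60)];print('yellow');
for q in np.argwhere(k&(v>208)): print(q,W[q[0],q[1]].round(1),im[q[0],q[1]])
bench=W[box(430,500,250,360)];print('bench z',np.nanmedian(bench[:,2]))
a=cv2.imread('pics/top0.png');c=a[150:262,188:262];d=a[225:275,320:375]
cv2.imwrite('pics/c1.png',cv2.resize(c,None,fx=5,fy=5,interpolation=cv2.INTER_CUBIC))
E
```

```text
knob 184 [ 445.1 -251.8   96.4] 85.0 102.0 (array([ 445.9, -252.8]), array([43.3, 20.1]), 62.9)
bar ang 62.51115352567218 [ 445.96649544 -251.97507463]
blue 101 [17.3 38.  42.2] (array([ 445.9, -252.6]), array([48.5, 29.9]), 62.7)
board (array([561.9,  32.9]), array([166.2, 283.6]), 89.6) [ 9.52625903 12.72085248 16.10367757]
chan 1162 53.33630709209355 (array([556.8,  25.2]), array([ 55.2, 219.9]), 82.3)
yellow
[218 198] [523.   99.6  15.7] [234 228  47]
[218 199] [523.   97.3  15.3] [245 239  77]
[219 198] [520.9 100.3   9.6] [245 244   0]
[219 199] [520.7  97.4  13.7] [245 244   0]
[219 200] [520.7  94.9  14.3] [243 240   0]
[219 201] [520.7  92.7  12.8] [243 241   2]
[219 202] [520.5  89.8  17.4] [235 232   8]
[219 203] [520.7  87.9  12.7] [242 237  55]
[219 204] [520.8  85.8   9.1] [243 238  60]
[219 205] [520.5  82.7  16.1] [243 237  59]
[219 206] [520.7  80.7  12.1] [243 236  75]
[220 198] [518.2  99.7  15. ] [243 235  67]
[220 199] [518.4  97.7  11.3] [245 241  40]
[220 200] [518.3  95.   13.4] [243 239  30]
[220 201] [518.3  92.6  13.4] [243 239  32]
[220 202] [518.2  90.1  
[... 1811 characters left out ...]
243 242  67]
[224 242] [508.2  -6.4  16.8] [242 242  70]
[224 243] [508.3  -8.8  14.6] [242 241  86]
[224 244] [508.3 -11.2  12.1] [242 241  87]
[225 238] [506.    3.3  12.2] [215 207  60]
[225 239] [505.9   0.8  15.1] [242 241  38]
[225 240] [506.   -1.5  10.5] [243 245   0]
[225 241] [505.8  -4.   16.4] [242 245   0]
[225 242] [506.   -6.3   9.2] [243 245   0]
[225 243] [506.   -8.7   8.7] [242 245   0]
[225 244] [505.8 -11.2  14.9] [242 245   0]
[225 245] [505.9 -13.6  12.4] [244 246  19]
[225 246] [505.8 -16.   14.1] [248 252  23]
[226 244] [503.5 -11.2  13.4] [243 240  83]
[226 245] [503.5 -13.6  13.4] [235 236  37]
[226 246] [503.5 -16.   11.5] [236 240  23]
bench z 0.12335959908393024
```

View pics/c1.png

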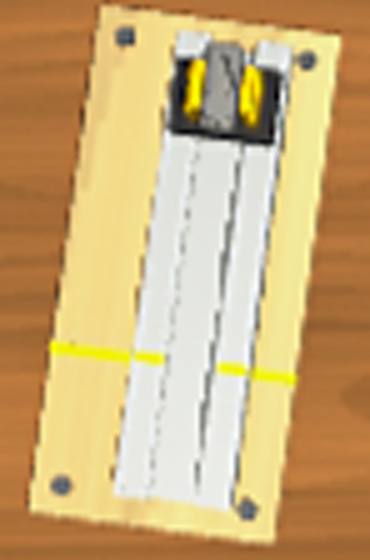

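The crop shows the channel offset on the board, with the mark line crossing its lips. Heights and sizes match the spec: knob top 96.4, lips 53.3, channel 55×220. Next I refine the slot and work out the moves.

```bash
cat >> h.py <<'E'
def go(x,y,z,yaw,turnfirst=False):
    "translation in present tool axes then turn (rad about tool z); mm in"
    s=status.observe();from scipy.spatial.transform import Rotation as Ro
    q=s['ee_rot'];R=Ro.from_quat([q[1],q[2],q[3],q[0]]).as_matrix()
    cur=np.degrees(np.arctan2(R[1,0],R[0,0]))
    Rt=Ro.from_euler('z',yaw,degrees=True).as_matrix()@np.diag([1,-1,-1.]);dR=Ro.from_matrix(R.T@Rt).as_rotvec()
    d=np.array([x,y,z])-s['tcp_pos']
    print('t',s['time_s'],'tcp',s['tcp_pos'].round(1),'yaw',cur.round(2),'tilt',R[:,2].round(4),'F',s['force'].round(1),'M',s['moment'].round(2),'w',s['gripper_width'].round(1))
    print('shift tool mm',(R.T@d).round(1),'turn',dR.round(3),'shift in tool axes after turn',(Rt.T@d).round(1))
E
python3 - <<'E'
from h import *
D=np.load('pics/top0.npz');im,W=D['im'].astype(int),D['W'];z=W[...,2];v,u=np.mgrid[:384,:512]
B=(u>195)&(u<255)&(v>175)&(v<255)
P=W[B&(z>45)&(z<60)]
# side edges: per row extents
E=[[],[]]
for r in range(178,246):
    m=B&(v==r)&(z>35)&(z<62);i=np.where(m[r])[0]
    if len(i)<5: continue
    E[0].append((W[r,i[0],0],W[r,i[0],1]));E[1].append((W[r,i[-1],0],W[r,i[-1],1]))
for e in E:
    e=np.array(e);p=np.polyfit(e[:,0],e[:,1],1);p=np.polyfit(*e[np.abs(np.polyval(p,e[:,0])-e[:,1])<2.5].T,1);print('edge angle',np.degrees(np.arctan(p[0])),'y at 511.7',np.polyval(p,511.7))
th=np.radians(-7.4);a=np.array([np.cos(th),np.sin(th)]);n=np.array([-a[1],a[0]])
c=np.array([511.7,31.3]);Q=W[...,:2]-c;s=Q@a;w=Q@n
m=B&(np.abs(s)<55)
h=np.arange(-30,31,2)
for lo in h: 
    k=m&(w>=lo)&(w<lo+2);print(lo,k.sum(),np.median(z[k]).round(1),((z[k]>40).mean()).round(2),end=' | ')
print();go(446,-252.4,320,62.6)
E
```

```text
edge angle -7.703340735410631 y at 511.7 57.876222261019436
edge angle -7.7216774221239355 y at 511.7 4.20839502707129
-30 39 12.2 0.0 | -28 65 49.9 0.58 | -26 39 53.3 1.0 | -24 40 53.1 1.0 | -22 41 53.5 1.0 | -20 42 53.5 1.0 | -18 40 52.7 1.0 | -16 40 53.6 1.0 | -14 41 53.8 1.0 | -12 21 52.9 1.0 | -10 22 15.7 0.0 | -8 37 15.4 0.0 | -6 37 15.3 0.0 | -4 36 16.3 0.0 | -2 38 15.3 0.0 | 0 38 14.7 0.0 | 2 39 15.3 0.0 | 4 40 14.6 0.0 | 6 35 15.4 0.0 | 8 39 15.0 0.0 | 10 67 18.3 0.45 | 12 63 52.3 0.68 | 14 40 53.8 1.0 | 16 41 53.5 1.0 | 18 40 52.8 1.0 | 20 40 53.2 1.0 | 22 40 53.0 1.0 | 24 41 53.2 1.0 | 26 32 52.9 1.0 | 28 0 nan nan | 30 17 11.6 0.0 |
  return _methods._mean(a, axis=axis, dtype=dtype,
  ret = ret.dtype.type(ret / rcount)
<stdin>:18: RuntimeWarning: Mean of empty slice.
Traceback (most recent call last):
  File "h.py", line 23, in go
    print('t',s['time_s'],'tcp',s['tcp_pos'].round(1),'yaw',cur.round(2),'tilt',R[:,2].round(4),'F',s['force'].round(1),'M',s['moment'].round(2),'w',s['gripper_width'].round(1))
                                                                                                                                                     ^^^^^^^^^^^^^^^^^^^^^^^^
AttributeError: 'float' object has no attribute 'round'
```

```bash
sed -i "s/s\['gripper_width'\].round(1)/round(float(s['gripper_width']),1)/" h.py; python3 -c "
from h import *
go(446,-252.4,320,62.6)"
```

```text
t 0.1 tcp [ 180.9 -598.   403.9] yaw 16.84 tilt [-6.0e-04  1.4e-03 -1.0e+00] F [-1.3 -0.6 -0.3] M [ 0.    0.09 -0.03] w 85.4
shift tool mm [ 353.9 -253.9   84.3] turn [-0.001 -0.    -0.799] shift in tool axes after turn [428.9  76.3  83.9]
```

Request:
arm_command(
  rows=[
    [[0.0442,-0.0317,0.0105,0,0,0,0],[0.0442,-0.0317,0.0105,0,0,0,0],[0.0442,-0.0317,0.0105,0,0,0,0],[0.0442,-0.0317,0.0105,0,0,0,0],[0.0442,-0.0317,0.0105,0,0,0,0],[0.0442,-0.0317,0.0105,0,0,0,0],[0.0442,-0.0317,0.0105,0,0,0,0],[0.0442,-0.0317,0.0105,0,0,0,0],[0,0,0,0,0,-0.18,0],[0,0,0,0,0,-0.18,0],[0,0,0,0,0,-0.18,0],[0,0,0,0,0,-0.18,0]],
  ],
  squeeze=50,
)

```text
time_s: 1.6
tcp_pos: [445.9, -253.0, 320.4]
ee_rot: [-0.0, 0.873, 0.488, -0.0]
force: [-0.2, -0.1, -0.2]
gripper_width: 85.1
```

```bash
python3 -c "
from h import *
go(446,-252.4,238,62.6);print(status.observe()['joints'].round(2))"
```

```text
t 1.6 tcp [ 445.9 -253.   320.4] yaw 58.44 tilt [-7.e-04  3.e-04 -1.e+00] F [-0.2 -0.1 -0.2] M [-0.02 -0.04  0.03] w 85.1
shift tool mm [ 0.6 -0.1 82.4] turn [-0.001  0.    -0.073] shift in tool axes after turn [ 0.6 -0.1 82.4]
[ 0.71  0.34 -0.35  1.94  0.15  0.88 -0.27]
```

Request:
arm_command(
  rows=[
    [[0.0006,0,0.02,0,0,-0.073,0],[0,0,0.0312,0,0,0,0],[0,0,0.0212,0,0,0,0],[0,0,0.01,0,0,0,0],[0,0,0,0,0,0,0],[0,0,0,0,0,0,0.4],[0,0,0,0,0,0,0.6],[0,0,0,0,0,0,1],[0,0,0,0,0,0,1],[0,0,0,0,0,0,1],[0,0,0,0,0,0,1],[0,0,0,0,0,0,1]],
  ],
)

```text
time_s: 3.1
tcp_pos: [446.4, -252.6, 238.7]
ee_rot: [0.0, 0.856, 0.517, 0.0]
force: [-0.6, 0.5, 6.3]
gripper_width: 19.4
```

```bash
python3 -c "
from h import *
go(446,-252.4,238,62.6)"
```

```text
t 3.1 tcp [ 446.4 -252.6  238.7] yaw 62.26 tilt [ 4.e-04 -4.e-04 -1.e+00] F [-0.6  0.5  6.3] M [ 0.13  0.32 -0.01] w 19.4
shift tool mm [ 0.  -0.5  0.7] turn [ 0.001  0.    -0.006] shift in tool axes after turn [ 0.  -0.5  0.7]
```

Request:
arm_command(
  rows=[
    [[0,0,-0.01,0,0,0,1],[0,0,-0.02,0,0,0,1],[0,0,-0.02,0,0,0,1],[0,0,-0.02,0,0,0,1],[0,0,-0.02,0,0,0,1],[0,0,0,0,0,0,1],[0,0,0,0,0,0,1]],
  ],
)

```text
time_s: 3.98
tcp_pos: [446.0, -252.5, 327.7]
ee_rot: [-0.0, 0.856, 0.517, -0.0]
force: [-0.3, -0.3, -1.0]
gripper_width: 19.7
```

```bash
python3 -c "
from h import *
go(511.7,31.2,328,172.3)"
```

```text
t 3.975 tcp [ 446.  -252.5  327.7] yaw 62.26 tilt [-7.e-04  2.e-04 -1.e+00] F [-0.3 -0.3 -1. ] M [0.03 0.05 0.01] w 19.7
shift tool mm [ 2.817e+02 -7.390e+01 -2.000e-01] turn [-1.00e-03 -1.00e-03 -1.92e+00] shift in tool axes after turn [-27.1 290.   -0.3]
```

Request:
arm_command(
  rows=[
    [[0.047,-0.0123,0,0,0,0,1],[0.047,-0.0123,0,0,0,0,1],[0.047,-0.0123,0,0,0,0,1],[0.047,-0.0123,0,0,0,0,1],[0.047,-0.0123,0,0,0,0,1],[0.0467,-0.0124,0,0,0,0,1],[0,0,0,0,0,-0.18,1],[0,0,0,0,0,-0.18,1],[0,0,0,0,0,-0.18,1],[0,0,0,0,0,-0.18,1],[0,0,0,0,0,-0.18,1],[0,0,0,0,0,-0.18,1]],
  ],
)

```text
time_s: 5.48
tcp_pos: [511.6, 31.1, 327.2]
ee_rot: [-0.001, 0.466, 0.885, -0.0]
force: [-0.4, -0.1, -1.3]
gripper_width: 19.5
```

Request:
arm_command(
  rows=[
    [[0,0,0,0,0,-0.168,1],[0,0,0,0,0,-0.168,1],[0,0,0,0,0,-0.168,1],[0,0,0,0,0,-0.168,1],[0,0,0,0,0,-0.168,1],[0,0,0,0,0,0,1],[0,0,0,0,0,0,1]],
  ],
)

```text
time_s: 6.35
tcp_pos: [511.8, 31.0, 327.8]
ee_rot: [-0.0, 0.069, 0.998, 0.0]
force: [0.2, 0.5, -1.3]
gripper_width: 18.9
```

```bash
python3 -c "
from h import *
go(511.7,31.2,260,172.3);print(status.observe()['joints'].round(2))
snap('top','t1');snap('scene','s1')
a=cv2.imread('pics/t1.png')[150:262,180:270];b=cv2.imread('pics/s1.png')[100:250,220:340]
cv2.imwrite('pics/c2.png',np.hstack([cv2.resize(a,(450,560)),cv2.resize(b,(350,560))]))"
```

```text
t 6.35 tcp [511.8  31.  327.8] yaw 172.07 tilt [-9.e-04  3.e-04 -1.e+00] F [ 0.2  0.5 -1.3] M [-0.04  0.   -0.  ] w 18.9
shift tool mm [ 0.1  0.1 67.8] turn [ 0.    -0.001 -0.004] shift in tool axes after turn [ 0.2  0.2 67.8]
[ 0.55  0.46 -0.91  1.91  0.43  0.98  0.88]
```

View pics/c2.png

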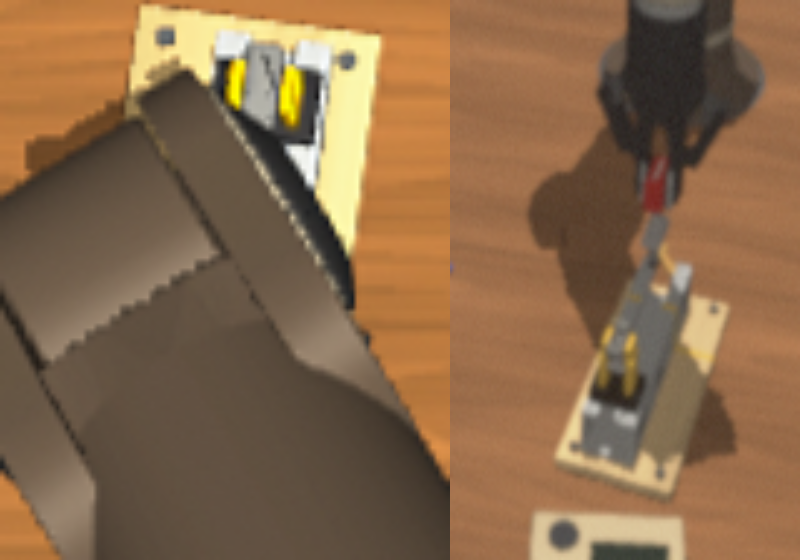

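Both views fit expectations: the arm hides the slot from above, and the scene view shows the nut hanging straight over it. I lower to just above plate entry and then feel my way down.

Request:
arm_command(
  rows=[
    [[0,0,0.02,0,0,0,1],[0,0,0.02,0,0,0,1],[0,0,0.015,0,0,0,1],[0,0,0.008,0,0,-0.002,1],[0,0,0.002,0,0,0,1],[0,0,0,0,0,0,1]],
  ],
)

```text
time_s: 7.2
tcp_pos: [512.1, 31.3, 263.5]
ee_rot: [0.0, 0.066, 0.998, 0.0]
force: [-0.0, -0.3, 0.2]
gripper_width: 19.2
```

Request:
arm_command(
  rows=[
    [[0,0,0.001,0,0,0,1],[0,0,0.001,0,0,0,1],[0,0,0.001,0,0,0,1],[0,0,0.001,0,0,0,1],[0,0,0.001,0,0,0,1],[0,0,0.001,0,0,0,1]],
  ],
)

```text
time_s: 7.95
tcp_pos: [512.0, 31.2, 257.2]
ee_rot: [-0.0, 0.066, 0.998, -0.0]
force: [-0.5, 0.1, -2.2]
gripper_width: 19.1
```

```bash
python3 -c "
from h import *
go(511.7,31.2,240,172.3)"
```

```text
t 7.95 tcp [512.   31.2 257.2] yaw 172.39 tilt [-0.  0. -1.] F [-0.5  0.1 -2.2] M [-0.02  0.03  0.04] w 19.1
shift tool mm [ 0.3  0.  17.2] turn [-0.    -0.     0.002] shift in tool axes after turn [ 0.3  0.  17.2]
```

Request:
arm_command(
  rows=[
    [[0,0,0.001,0,0,0,1],[0,0,0.001,0,0,0,1],[0,0,0,0,0,0,1]],
  ],
)

```text
time_s: 8.32
tcp_pos: [511.9, 31.2, 255.2]
ee_rot: [-0.0, 0.066, 0.998, -0.0]
force: [0.3, -0.0, -1.4]
gripper_width: 19.3
```

Request:
arm_command(
  rows=[
    [[0,0,0.001,0,0,0,1],[0,0,0.001,0,0,0,1],[0,0,0,0,0,0,1]],
  ],
)

```text
time_s: 8.7
tcp_pos: [512.0, 31.1, 253.2]
ee_rot: [-0.0, 0.066, 0.998, -0.0]
force: [0.5, 0.3, -1.5]
gripper_width: 19.5
```

The plate is now about 4 mm into the slot with no contact force, so I continue down.

Request:
arm_command(
  rows=[
    [[0,0,0.001,0,0,0,1],[0,0,0.001,0,0,0,1],[0,0,0.001,0,0,0,1],[0,0,0,0,0,0,1]],
  ],
)

```text
time_s: 9.2
tcp_pos: [511.9, 31.1, 250.2]
ee_rot: [-0.0, 0.066, 0.998, -0.0]
force: [0.5, 0.1, -0.8]
gripper_width: 19.1
```

Request:
arm_command(
  rows=[
    [[0,0,0.001,0,0,0,1],[0,0,0.001,0,0,0,1],[0,0,0.001,0,0,0,1],[0,0,0.001,0,0,0,1],[0,0,0,0,0,0,1]],
  ],
)

```text
time_s: 9.82
tcp_pos: [512.0, 31.2, 246.4]
ee_rot: [0.0, 0.066, 0.998, -0.0]
force: [-0.5, -0.8, 1.7]
gripper_width: 19.5
```

Request:
arm_command(
  rows=[
    [[0,0,0.001,0,0,0,1],[0,0,0.001,0,0,0,1],[0,0,0.001,0,0,0,1],[0,0,0.001,0,0,0,1],[0,0,0.001,0,0,0,1],[0,0,0,0,0,0,1]],
  ],
)

```text
time_s: 10.58
tcp_pos: [512.0, 31.1, 241.3]
ee_rot: [0.0, 0.066, 0.998, -0.0]
force: [-1.9, -0.7, 5.5]
gripper_width: 19.4
```

Request:
arm_command(
  rows=[
    [[0,0,0.001,0,0,0,1],[0,0,0.001,0,0,0,1],[0,0,0.001,0,0,0,1],[0,0,0.0006,0,0,0,1],[0,0,0,0,0,0,1],[0,0,0,0,0,0,1]],
  ],
)

```text
time_s: 11.32
tcp_pos: [512.1, 31.2, 238.0]
ee_rot: [0.0, 0.066, 0.998, -0.0]
force: [-2.0, -1.8, 8.1]
gripper_width: 19.3
```

```bash
python3 -c "
from h import *
go(511.7,31.2,238,172.3)"
```

```text
t 11.325 tcp [512.1  31.2 238. ] yaw 172.39 tilt [ 3.e-04 -3.e-04 -1.e+00] F [-2.  -1.8  8.1] M [-0.29  0.57  0.  ] w 19.3
shift tool mm [ 0.3 -0.  -0. ] turn [-0.     0.     0.002] shift in tool axes after turn [ 0.3 -0.  -0. ]
```

Request:
arm_command(
  rows=[
    [[0,0,0.0006,0,0,0,1],[0,0,0,0,0,0,1],[0,0,0,0,0,0,1]],
  ],
)

```text
time_s: 11.7
tcp_pos: [512.0, 31.2, 237.4]
ee_rot: [0.0, 0.066, 0.998, -0.0]
force: [-2.1, -1.4, 8.1]
gripper_width: 19.7
```

Request:
arm_command(
  rows=[
    [[0,0,0,0,0,0.1,1],[0,0,0,0,0,0.1,1],[0,0,0,0,0,0,1]],
  ],
)

```text
time_s: 12.08
tcp_pos: [512.4, 31.6, 237.7]
ee_rot: [0.001, 0.166, 0.986, 0.0]
force: [-0.7, 0.3, 8.1]
gripper_width: 19.3
```

```bash
python3 -c "
from h import *
go(511.7,31.2,238,82.3)"
```

```text
t 12.075 tcp [512.4  31.6 237.7] yaw 160.87 tilt [ 1.7e-03  2.0e-04 -1.0e+00] F [-0.7  0.3  8.1] M [0.02 0.29 0.02] w 19.3
shift tool mm [ 0.5 -0.6 -0.3] turn [2.000e-03 1.000e-03 1.371e+00] shift in tool axes after turn [-0.5 -0.7 -0.3]
```

Request:
arm_command(
  rows=[
    [[0,0,0,0,0,0.1,1],[0,0,0,0,0,0.1,1],[0,0,0,0,0,0.1,1],[0,0,0,0,0,0.1,1],[0,0,0,0,0,0,1]],
  ],
)

```text
time_s: 12.7
tcp_pos: [512.8, 31.8, 237.9]
ee_rot: [0.001, 0.359, 0.933, 0.001]
force: [-0.1, 0.7, 8.3]
gripper_width: 19.2
```

Request:
arm_command(
  rows=[
    [[0,0,0,0,0,0.1,1],[0,0,0,0,0,0.1,1],[0,0,0,0,0,0.1,1],[0,0,0,0,0,0.1,1],[0,0,0,0,0,0,1]],
  ],
)

```text
time_s: 13.32
tcp_pos: [513.0, 31.7, 238.0]
ee_rot: [0.001, 0.537, 0.844, 0.001]
force: [1.5, 0.5, 8.4]
gripper_width: 19.5
```

```bash
python3 -c "
from h import *
go(511.7,31.2,238,82.3)"
```

```text
t 13.325 tcp [513.   31.7 238. ] yaw 115.04 tilt [ 3.5e-03  7.0e-04 -1.0e+00] F [1.5 0.5 8.4] M [ 0.13 -0.17 -0.02] w 19.5
shift tool mm [ 0.1 -1.4  0. ] turn [ 0.004 -0.     0.571] shift in tool axes after turn [-0.7 -1.2  0. ]
```

Request:
arm_command(
  rows=[
    [[0,0,0,0,0,0.1,1],[0,0,0,0,0,0.1,1],[0,0,0,0,0,0.1,1],[0,0,0,0,0,0.1,1],[0,0,0,0,0,0,1]],
  ],
)

```text
time_s: 13.95
tcp_pos: [513.1, 31.6, 238.1]
ee_rot: [0.001, 0.694, 0.72, 0.002]
force: [1.1, 0.2, 7.3]
gripper_width: 19.6
```

Request:
arm_command(
  rows=[
    [[0,0,0,0,0,0.085,1],[0,0,0,0,0,0.085,1],[0,0,0,0,0,0,1],[0,0,0,0,0,0,1]],
  ],
)

```text
time_s: 14.45
tcp_pos: [513.1, 31.5, 238.0]
ee_rot: [0.001, 0.752, 0.659, 0.002]
force: [1.2, 0.6, 8.1]
gripper_width: 19.6
```

```bash
python3 -c "
from h import *
go(511.7,31.2,238,82.3)"
```

```text
t 14.45 tcp [513.1  31.5 238. ] yaw 82.46 tilt [ 3.8e-03  5.0e-04 -1.0e+00] F [1.2 0.6 8.1] M [ 0.02 -0.27 -0.03] w 19.6
shift tool mm [-0.5 -1.4  0. ] turn [ 0.004 -0.001  0.003] shift in tool axes after turn [-0.5 -1.4  0. ]
```

The quarter turn was free. Now I let it rise slowly and watch for the lips catching.

Request:
arm_command(
  rows=[
    [[-0.0005,0,-0.001,0,0,0,1],[0,0,-0.001,0,0,0,1],[0,0,-0.001,0,0,0,1],[0,0,-0.0005,0,0,0,1],[0,0,0,0,0,0,1],[0,0,0,0,0,0,1]],
  ],
)

```text
time_s: 15.2
tcp_pos: [513.1, 31.2, 241.3]
ee_rot: [0.001, 0.752, 0.659, 0.002]
force: [0.9, 1.4, 5.6]
gripper_width: 18.8
```

Request:
arm_command(
  rows=[
    [[0,0,-0.0005,0,0,0,1],[0,0,-0.0005,0,0,0,1],[0,0,0,0,0,0,1]],
  ],
)

```text
time_s: 15.58
tcp_pos: [512.8, 31.0, 242.1]
ee_rot: [0.001, 0.752, 0.659, 0.001]
force: [2.7, 1.3, 5.5]
gripper_width: 19.2
```

Request:
arm_command(
  rows=[
    [[0,0,-0.0005,0,0,0,1],[0,0,0,0,0,0,1]],
  ],
)

```text
time_s: 15.82
tcp_pos: [512.1, 30.7, 242.2]
ee_rot: [0.0, 0.752, 0.659, 0.0]
force: [3.2, 1.2, 5.3]
gripper_width: 18.7
```

Request:
arm_command(
  rows=[
    [[0,0,-0.0004,0,0,0,1],[0,0,0,0,0,0,1],[0,0,0,0,0,0,1]],
  ],
)

```text
time_s: 16.2
tcp_pos: [511.9, 30.6, 242.5]
ee_rot: [0.0, 0.752, 0.659, -0.0]
force: [3.6, 1.3, 4.3]
gripper_width: 19.5
```

```bash
python3 -c "
from h import *
go(511.7,31.2,242,82.3)
snap('scene','s2');b=cv2.imread('pics/s2.png')[120:250,240:340];cv2.imwrite('pics/c3.png',cv2.resize(b,None,fx=4.5,fy=4.5,interpolation=cv2.INTER_CUBIC))"
```

```text
t 16.2 tcp [511.9  30.6 242.5] yaw 82.43 tilt [-0. -0. -1.] F [3.6 1.3 4.3] M [ 0.37 -0.95 -0.01] w 19.5
shift tool mm [ 0.6 -0.3  0.5] turn [-0.     0.     0.002] shift in tool axes after turn [ 0.6 -0.3  0.5]
```

View pics/c3.png

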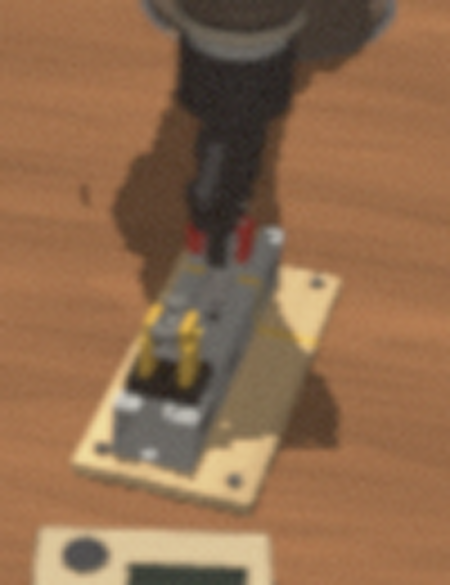

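The scene crop shows the red knob square across the channel at the mark. I ease up a little more.

Request:
arm_command(
  rows=[
    [[0,0,-0.0004,0,0,0,1],[0,0,0,0,0,0,1],[0,0,0,0,0,0,1]],
  ],
)

```text
time_s: 16.62
tcp_pos: [511.9, 30.7, 242.8]
ee_rot: [-0.0, 0.752, 0.659, -0.0]
force: [3.9, 1.6, 2.2]
gripper_width: 19.7
```

Request:
arm_command(
  rows=[
    [[0,0,-0.0004,0,0,0,1],[0,0,0,0,0,0,1],[0,0,0,0,0,0,1]],
  ],
)

```text
time_s: 17.0
tcp_pos: [511.9, 30.6, 242.9]
ee_rot: [-0.0, 0.752, 0.659, -0.0]
force: [4.8, 1.4, -2.5]
gripper_width: 19.4
```

The lips caught: the vertical force went from +4 to −2.5 N. Release and back off.

Request:
arm_command(
  rows=[
    [[0,0,0,0,0,0,0.7],[0,0,0,0,0,0,0.5],[0,0,0,0,0,0,0.4],[0,0,0,0,0,0,0.4],[0,0,0,0,0,0,0.4]],
  ],
)

```text
time_s: 17.62
tcp_pos: [511.8, 30.6, 243.3]
ee_rot: [-0.0, 0.752, 0.659, -0.0]
force: [-0.1, -0.1, 0.4]
gripper_width: 50.8
```

```bash
python3 -c "
from h import *
go(511.7,31.2,242,82.3)"
```

```text
t 17.625 tcp [511.8  30.6 243.3] yaw 82.44 tilt [-2.e-04 -1.e-04 -1.e+00] F [-0.1 -0.1  0.4] M [ 0.04 -0.01  0.01] w 50.8
shift tool mm [ 0.5 -0.2  1.3] turn [-0.     0.     0.002] shift in tool axes after turn [ 0.5 -0.2  1.3]
```

Raise straight, then swing back out of the top camera's view toward −y (tool −x at this yaw).

Request:
arm_command(
  rows=[
    [[0,0,-0.01,0,0,0,0.4],[0,0,-0.03,0,0,0,0.4],[0,0,-0.05,0,0,0,0.2],[0,0,-0.05,0,0,0,0],[-0.04,0,0,0,0,0,0],[-0.05,0,0,0,0,0,0],[-0.05,0,0,0,0,0,0],[-0.05,0,0,0,0,0,0],[-0.05,0,0,0,0,0,0],[-0.05,0,0,0,0,0,0],[0,0,0,0,0,0,0],[0,0,0,0,0,0,0]],
  ],
)

```text
time_s: 19.12
tcp_pos: [473.8, -256.4, 383.7]
ee_rot: [-0.0, 0.752, 0.659, 0.0]
force: [0.5, 0.4, -0.7]
gripper_width: 85.4
```

```bash
python3 - <<'E'
from h import *
im,_=snap('top','t2');W=np.load('pics/t2.npz')['W'];snap('scene','s3')
v,u=np.mgrid[:384,:512];z=W[...,2]
P=W[(u>200)&(u<252)&(v>208)&(v<245)&(z>75)]
print(len(P),np.median(P,0),cv2.minAreaRect(P[:,:2].astype(np.float32)))
r=im.astype(int);k=(u>200)&(u<252)&(v>205)&(v<250)&(r[...,0]>120)&(r[...,1]<80);print('red',np.median(W[k],0))
L=W[(u>205)&(u<245)&(v>190)&(v<212)&(z>45)&(z<60)];print('lips z',np.median(L[:,2]))
a=cv2.imread('pics/t2.png')[150:262,180:270];b=cv2.imread('pics/s3.png')[130:240,250:340]
cv2.imwrite('pics/c4.png',np.hstack([cv2.resize(a,(400,500)),cv2.resize(b,(400,500))]))
E
```

```text
181 [512.31731093  27.76224177 100.67781036] ((512.5951538085938, 28.868896484375), (43.74228286743164, 20.166175842285156), 82.4731216430664)
red [nan nan nan]
lips z 53.169547521227784
```

View pics/c4.png

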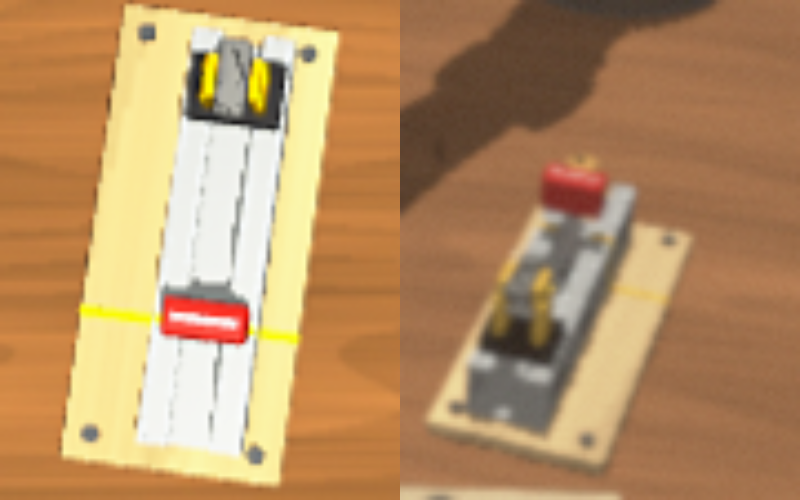

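The top view shows the knob square across the channel on the yellow line; the scene view shows it upright. Its bar is at 82.5° against 82.3° for square, and the knob centre is 33.5 mm above the lips (34 nominal). The gripper is clear, so I hand in.

```bash
python3 -c "
from h import *
print(workorder.sign_off())"
```

```text
the job is handed in; nothing more can be done
None
```

The nut is locked in the channel at the yellow mark and the job is handed in, at about 19 s on the robot's clock; sign-off reports no verdict. I lifted it out of its holder and lowered it through the slot with no contact on the lips. I then pressed it down to about 29 mm above the mark (about 8 N on the wrist), twisted it a quarter turn and let it rise until the lips caught. After that I released it and moved the gripper well clear.

- **Seating:** the last pictures show the knob centre about 33.5 mm above the lips (34 nominal) and upright by eye. The bar is within about 0.2° of square across the channel.
- **Position:** it is within about 2 mm of the mark along the channel. Across, it is about 13 mm from the board's centreline by camera, or 11 mm by the arm's reading at release (limit 16.5 mm). The two disagree by about 2 mm, which matches the camera's calibration tolerance.
- **Forces:** wrist readings at the end of each move stayed under about 10 N. While rising there was a sideways load of up to 4.8 N, which was gone once the gripper opened.
- **Not checked:** I kept clear of the other things on the bench but did not measure them again at the end. One attempt to locate the red knob by colour in the final picture gave no reading, so I used depth instead.

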